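Build the disc pack: opposite tabs on a splined hub, retainer clicked home

TASK

Finish the disc pack on the splined hub: push the blue plate's tab round until the plate drops fully home on the splines with its tab on the side opposite to the dark base plate's tab. Then put the white retainer plate on top with its tab on the same side as the base plate's tab, press it down past the snap until it clicks home flat on the blue plate, stop pushing without forcing it, and let go. Leave the other things on the bench where they are.

Things in the scene. Friction and masses are not known exactly. Their poses are not given: they have to be found in the camera images.
- hub: Splined steel hub bolted to the bench, cannot move; yaw and place vary. Origin: centre of its underside, z up. Grey flange 136 mm across up to 10 mm height, then the fixed dark base plate, 120 mm across, from 10 to 18 mm, with one tab along hub +y. Above it a round core 48 mm across with four ribs
- hub_top (a point): Centre of the hub core's top, 58 mm above the bench; the top 4 mm are bevelled
- hub_rib (a point): Outer top edge of one of the four upright ribs (splines), which stand along hub +x, +y, -x and -y: 18 mm wide, reaching 31 mm from the axis, from 18 to 46 mm above the bench. This one is along hub +x
- hub_tab (a point): Point on the top face of the dark base plate's tab, 85 mm from the hub axis along hub +y, 18 mm above the bench; the tab reaches to 95 mm. The white retainer's tab must end on this side, the blue plate's tab on the opposite side (hub -y)
- hub_snap (a point): Hub axis at the height of the snap, 37 mm above the bench: four sprung brass balls stand 3 mm out of the core midway between the ribs. They touch only the white retainer's teeth; the blue plate passes them freely
- mid: Blue toothed plate, loose, 120 mm across, 8 mm thick, 130 to 200 g; origin: centre of its underside, its one tab along its +y. It starts lying on the rib tops round the core (underside 46 mm above the bench), its tab 25 to 63 degrees counter-clockwise, seen from above, of where it must go: push it clockwise. It turns on the core with 1.5 mm play
- mid_tab (a point): Top face of the blue tab, 85 mm from the centre. Tab 24 mm wide, from 60 to 95 mm from the centre; at first 46 to 54 mm above the bench. When its notches meet the ribs within about 5 degrees the plate falls 28 mm onto the base plate (underside at 18 mm). If it hangs tilted, push on. It can fall every quarter turn; only hub -y is right
- cap: White retainer: loose toothed plate, 120 mm across, 8 mm thick, 120 to 190 g, its one tab along its +y, a black bridge bar over its middle. Origin: centre of its underside. Starts flat on the bench. Its notches go over the ribs at quarter turns, within about 5 degrees and 1.5 mm. So set on, it rests on the snap balls, underside about 40 mm above the bench
- cap_bar (a point): Middle of the bar's top face, 54 mm above the retainer's underside. Bar 100 mm long along the retainer's x, 14 mm wide, 18 mm tall, open below; grip it from above across its width, fingertips at most 18 mm below its top to clear the hub. Pushed straight down with 12 to 17 N it passes the snap and clicks home, underside at 26 mm, on the blue plate
- cap_tab (a point): Top face of the white retainer's tab, 85 mm from its centre along its +y; tab 24 mm wide, 8 mm thick, reaching to 95 mm from the centre
- caliper: Bystander: steel and white caliper, 200 mm long, lying at the right; origin at its middle
- gear: Bystander: loose white moulded gear 94 mm across lying in the middle; origin at the centre of its underside
- cup: Bystander: grey cup, 76 mm across, 100 mm tall, at the left; origin at the centre of its underside
- jar: Bystander: white jar with blue lid, 70 mm across, 90 mm tall, at the right; origin at the centre of its underside
- driver: Bystander: green-handled screwdriver lying at the left; origin under its middle
Things that resemble listed ones, but are neither listed nor needed, are in the scene too. Leave any orange or turquoise look-alike of the cap alone. What is shaped like the mid but pink is not meant.

How it is judged:
By the outcome, as a careful person would: the job done as asked, in the order asked, and still so for the second after the job is handed in, with the robot touching nothing.
It also fails if it takes over 58 s, if anything falls off the work surface, if the arm or the gripper's body presses on something with over 40 N, if the wrist force passes 120 N, or if a joint passes its speed limit or range.

ROBOT

A 7-joint arm with a two-finger parallel gripper is mounted at the origin on the work surface. World frame = base frame: x ahead of the robot, y to its left, z up, the work surface at z = 0. Lengths are in m, angles in rad, forces in N, time in s.
With the tool pointing down it reaches from about 0.425 to 0.95 m from the base axis. Payload 4.7 kg.
Tool frame: the origin (TCP) lies at the very end of the fingers, on their centre line; the grasp point (between the pads) lies 19 mm behind it; y points along the fingers, z is the direction in which the jaws open and shut, and the axes are right-handed (so a half turn about y gives the same grasp; the last joint's range is limited). The gripper opens to 87 mm and grips with 3 to 60 N. Pads are 19 mm wide; open, the fingers measure 117 mm over their backs; the gripper's body (75 mm by 190 mm) begins 51 mm behind the grasp point.
Start: joints at [1.287, 0.469, -0.049, 1.532, 0.024, 1.141, -0.082], TCP at [0.17, -0.653, 0.223] pointing down, gripper open.
Joint ranges: [-2.59, 2.59], [-0.33, 1.99], [-1.39, 1.29], [0.1, 2.45], [-1.04, 4.18], [0.21, 1.99], [-2.66, 2.66]. Speed limits (rad/s): [2.57, 2.57, 3.14, 3.14, 3.14, 3.14, 3.14].

INTERFACE

Orientations are given as a 3x3 rotation matrix whose columns are the frame's x, y, z axes.
In Python, from station import bot gives the robot as it stands.
- The arm moves only by the tool arm_command, never from a script. Its argument "increments" is a list of rows, each a list of 7 numbers: the shift along the tool's x, y, z in cm, then the turn, a rotation vector about the tool's x, y, z in rad, then the opening in per cent of the stroke, from 0 (shut) to 100 (fully open). A call has 1 to 12 rows; each row shifts and turns the pose as measured when the row begins, along the tool's axes as they then stand; what a row does not reach is not made up. A row lasts 1/8 s, in which the tool goes at most 62.5 mm and 10.7 degrees, less where a joint would pass 70% of its speed; a pose out of reach is approached as far as the arm can. A call is refused whole if a number of a shift passes 6.25 or a number of a turn 0.188, either way. A call with a gripper value outside its range is refused whole. The fingers move at their own pace and stop on an object; "squeeze" is the grip in N (left out, the last holds). Time passes only in rows, so rows that do not move let the fingers close. It gives the time, the measured TCP pose, the force and the opening at its end, in the units of the state.
- bot.read_state(): the state, without advancing time (a new reading comes with each control period).
- bot.camera(name): name is "side" or "top" or "wrist"; returns (picture, depth): 400x640x3 uint8, red, green, blue; 400x640 float32, m along the optical axis (not along the pixel's ray), 0 where there is no reading.
- bot.calibration(name): a dict with "K" (3x3 intrinsics, pixels), "eye" and "rotation" of the camera in the world. Camera axes: x right, y up, looking along -z (the intrinsics and any distortion apply to the point x, -y, -z); pixel columns grow to the right and rows downward; lengths in m; the calibration is good to about 2 mm. A picture is of the moment at which its call begins: read the wrist's pose just before it. calibration takes no time and is no camera call; for the wrist camera it gives the pose at the moment of the call.
- bot.job_done(): hands the job in, once; it reports no verdict.
Trained networks look in the newest picture that a camera, given by its name, has taken for a name from the list of things; names that differ only in an ending like _2 or _b are one class to them, and where a whole thing is asked for, a point or a joint stands for the part that bears it (a point fixed in the world has none). Each returns a list of dicts, best first, with "conf" (0 to 1); they miss things now and then, are a little off and sometimes report something else, mostly with a low value. They report only what shows in the picture. A call takes as long as a camera call. They do not tell look-alikes from the thing itself.
- bot.recognise(thing, camera): "location" ([row, column] in pixels, amid what is visible of it).
- bot.landmark_of(thing, camera): "location" ([row, column] in pixels: a listed point, or the origin of a listed thing).
The state is a dict: "time_s": time; "joint_positions": joint angles; "dq": joint speeds; "joint_torque": joint torques, N m; "tool_pos": TCP position; "ee_rot": TCP orientation; "wrist_force": force on the tool from outside, world axes, zero at the start; "torque": the same for the moment, N m; "grip_width": opening from 0.0 (shut) to 1.0 (fully open).
Only numpy, scipy, OpenCV 4.12 (cv2) and the standard library are available. Lean on these libraries where they do the work, as an engineer would, in place of code of your own. Each camera call takes 0.05 s, during which the arm holds its last target.

## Working session

There is one attempt and no reset: what is moved stays moved. The work goes in short steps, Python scripts to look and compute and a tool call to move; the robot and the scene stay as the last step left them, time stands still between calls to the robot, and variables do not carry over. Pictures are saved under pics/ and viewed, and the job is handed in when it is done.

Besides the shell and the picture viewer there is one more tool, called after ">>>" as name(argument=value, ...), one argument or row to a line, values as JSON. arm_command: Moves the arm, as the interface text tells. Its arguments: {"type":"object","properties":{"increments":{"type":"array"},"squeeze":{"type":"number"}},"required":["increments"]}

```bash
ls; mkdir -p pics; cat > h.py <<'E'
import numpy as np,cv2
from station import bot
def snap(n,f):
    im,d=bot.camera(n); cv2.imwrite(f'pics/{f}.png',im[:,:,::-1]); np.save(f'pics/{f}.npy',d); return im,d
def ray(n,rc,c=None):
    c=c or bot.calibration(n);K=np.array(c['K']);R=np.array(c['rotation'])
    r=np.array([(rc[1]-K[0,2])/K[0,0],-(rc[0]-K[1,2])/K[1,1],-1]);return np.array(c['eye']),R@r
def atz(n,rc,z,c=None):
    e,r=ray(n,rc,c);return e+r*(z-e[2])/r[2]
def atd(n,rc,d,c=None):
    e,r=ray(n,rc,c);return e+r*d[int(round(rc[0])),int(round(rc[1]))]
def st():
    s=bot.read_state();print(s['time_s'],np.round(s['tool_pos'],4),'F',np.round(s['wrist_force'],1),'T',np.round(s['torque'],2),'g',round(s['grip_width'],3));print(np.round(s['ee_rot'],3).tolist(), np.round(s['joint_positions'],2));return s
E
python3 - <<'E'
from h import *
st()
for n in ['top','side']:
    snap(n,n+'0'); c=bot.calibration(n); print(n,{k:np.round(v,3).tolist() if not isinstance(v,str) else v for k,v in c.items()})
    for t in ['hub_top','hub_tab','mid_tab','cap_bar','cap_tab','hub_rib']:
        print(t,[(np.round(x['location']).tolist(),round(x['conf'],2)) for x in bot.landmark_of(t,n)])
st()
E
```

```text
pics
0.0 [ 0.17   -0.6526  0.2215] F [-1.2  0.3  0.2] T [-0.01  0.02  0.01] g 1.003
[[-0.968, -0.001, 0.252], [-0.252, 0.002, -0.968], [0.0, -1.0, -0.002]] [ 1.29  0.47 -0.05  1.53  0.02  1.14 -0.08]
top {'K': [[389.418, 0.0, 324.912], [0.0, 389.418, 200.306], [0.0, 0.0, 1.0]], 'eye': [0.342, 0.089, 1.473], 'rotation': [[0.019, 0.994, -0.108], [-1.0, 0.019, 0.003], [0.005, 0.108, 0.994]]}
hub_top [([190.0, 301.0], 0.77)]
hub_tab [([194.0, 280.0], 0.91)]
mid_tab [([253.0, 198.0], 0.95), ([198.0, 153.0], 0.94), ([172.0, 316.0], 0.88), ([152.0, 347.0], 0.29)]
cap_bar [([190.0, 391.0], 0.62), ([245.0, 381.0], 0.59), ([252.0, 296.0], 0.58)]
cap_tab [([177.0, 366.0], 0.96), ([237.0, 312.0], 0.74), ([258.0, 396.0], 0.56)]
hub_rib []
side {'K': [[520.737, 0.0, 314.135], [0.0, 520.737, 201.431], [0.0, 0.0, 1.0]], 'eye': [0.032, 1.263, 1.062], 'rotation': [[-0.92, 0.246, -0.306], [-0.393, -0.553, 0.735], [0.012, 0.796, 0.605]]}
hub_top [([224.0, 299.0], 0.73)]
hub_tab [([254.0, 291.0], 0.85)]
mid_tab [([210.0, 285.0], 0.91), ([388.0, 215.0], 0.77), ([361.0, 324.0], 0.7)]
cap_bar [([250.0, 367.0], 0.91), ([189.0, 391.0], 0.67), ([167.0, 334.0], 0.66)]
cap_tab [([194.0, 408.0], 0.96), ([186.0, 313.0], 0.89), ([243.0, 354.0], 0.78), ([240.0, 298.0], 0.41)]
hub_rib [([225.0, 286.0], 0.88), ([241.0, 294.0], 0.61), ([293.0, 235.0], 0.57), ([225.0, 299.0], 0.3)]
0.7 [ 0.1702 -0.6532  0.2226] F [0.6 0.1 0.5] T [0.04 0.   0.05] g 0.998
[[-0.968, 0.0, 0.252], [-0.252, -0.0, -0.968], [-0.0, -1.0, 0.0]] [ 1.29  0.47 -0.05  1.53  0.02  1.14 -0.08]
```

View pics/top0.png

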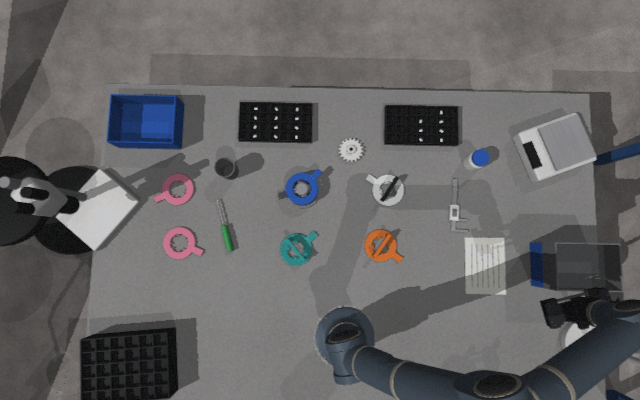

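View pics/side0.png

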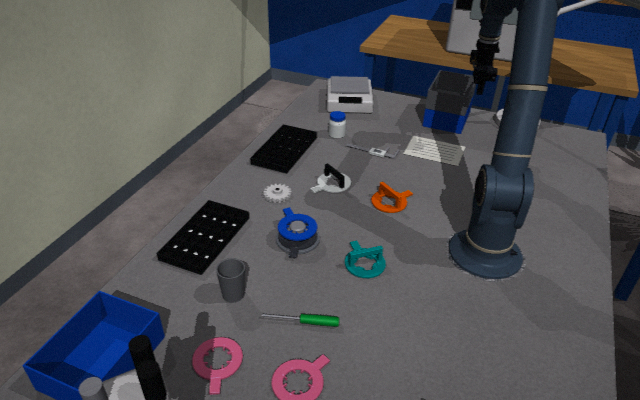

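```bash
python3 - <<'E'
from h import *
im=cv2.imread('pics/top0.png'); cv2.imwrite('pics/top0z.png',cv2.resize(im[130:280,230:430],None,fx=4,fy=4,interpolation=cv2.INTER_CUBIC))
E
```

```text
(no output)
```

View pics/top0z.png

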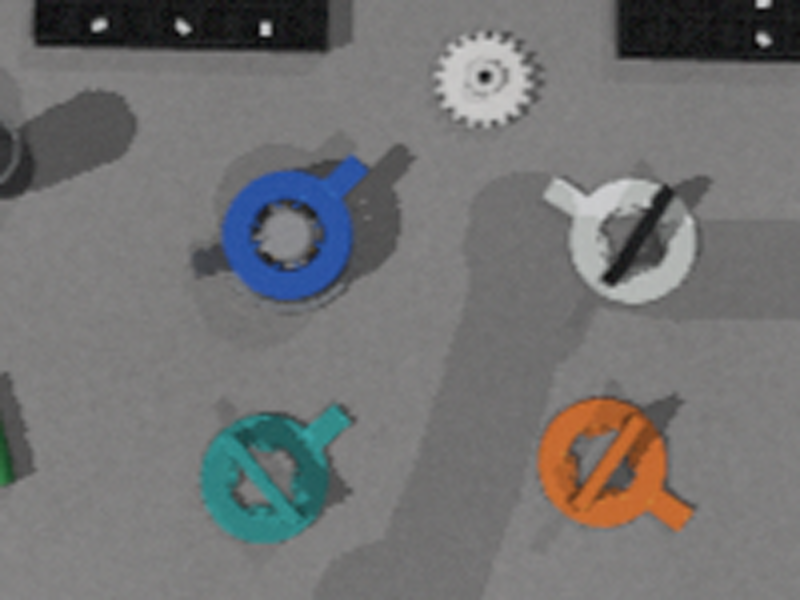

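```bash
python3 - <<'E'
from h import *
from scipy.optimize import least_squares
im=cv2.imread('pics/top0.png')
P=lambda n,r,z:print(n,np.round(atz('top',r,z),4))
hs=cv2.cvtColor(im,cv2.COLOR_BGR2HSV)
def fit(mask,name,z):
    n,l,s,_=cv2.connectedComponentsWithStats(mask.astype(np.uint8))
    for i in range(1,n):
        if s[i,4]>300:
            rr,cc=np.where(l==i); pts=np.array([atz('top',(a,b),z)[:2] for a,b in zip(rr,cc)])
            # search centre: annulus 60mm outer + tab
            best=None
            cont,_=cv2.findContours((l==i).astype(np.uint8),cv2.RETR_EXTERNAL,cv2.CHAIN_APPROX_NONE)
            c=np.array([atz('top',(p[0][1],p[0][0]),z)[:2] for p in cont[0]])
            f=lambda q:np.hypot(*(c-q).T)-0.0585
            q=least_squares(f,np.median(pts,0),loss='soft_l1',f_scale=0.001).x
            d=pts-q; r=np.hypot(*d.T); t=d[r>0.066]; m=t.mean(0)
            print(name,s[i],'c',np.round(q,4),'n',len(t),'tabang',np.degrees(np.arctan2(m[1],m[0])).round(1),'tab r max',r.max().round(4))
H,S,V=cv2.split(hs)
reg=np.zeros(H.shape,bool);reg[160:220,270:420]=1
fit((H>100)&(H<130)&(S>130)&reg,'mid',.054)
fit((S<40)&(V>150)&reg,'cap',.008)
for n,(t,z) in {'hub_top':('hub_top',.058),'hub_tab':('hub_tab',.018),'mid_tab':('mid_tab',.054),'cap_bar':('cap_bar',.054),'cap_tab':('cap_tab',.008)}.items():
  pass
P('hub_top',(190,301),.058);P('hub_tab',(194,280),.018);P('mid_tab',(172,316),.054);P('cap_bar',(190,391),.054);P('cap_tab',(177,366),.008)
for n,r,z in [('hub_top',(224,299),.058),('hub_tab',(254,291),.018),('mid_tab',(210,285),.054),('cap_bar',(167,334),.054),('cap_tab',(186,313),.008)]:
  print('side',n,np.round(atz('side',r,z),4))
E
```

```text
mid [286 169  36  36 649] c [0.5396 0.1713] n 49 tabang -43.7 tab r max 0.0933
cap [366 175  38  31 477] c [ 0.5478 -0.1519] n 42 tabang 58.2 tab r max 0.0921
hub_top [0.5322 0.1734 0.058 ]
hub_tab [0.5209 0.2543 0.018 ]
mid_tab [0.6009 0.1199 0.054 ]
cap_bar [ 0.5392 -0.1573  0.054 ]
cap_tab [ 0.5937 -0.0699  0.008 ]
side hub_top [0.5373 0.164  0.058 ]
side hub_tab [0.522  0.2547 0.018 ]
side mid_tab [0.6077 0.115  0.054 ]
side cap_bar [ 0.5565 -0.175   0.054 ]
side cap_tab [ 0.6035 -0.0989  0.008 ]
```

>>> arm_command(
  increments=[
    [-4.1,0,-4.3,0,0,0,0],
    [-4.1,0,-4.3,0,0,0,0],
    [-4.1,0,-4.3,0,0,0,0],
    [-4.1,0,-4.3,0,0,0,0],
    [-4.1,0,-4.3,0,0,0,0],
    [-4.1,0,-4.3,0,0,0,0],
    [-4.1,0,-4.3,0,0,0,0],
    [-4.1,0,-4.3,0,0,0,0],
    [-4.1,0,-4.3,0,0,0,0],
    [-4.1,0,-4.3,0,0,0,0],
  ],
  squeeze=20,
)

```text
time_s: 1.95
tool_pos: [0.4672, -0.1248, 0.2231]
ee_rot: [[-0.971, 0.006, 0.241], [-0.241, -0.008, -0.97], [-0.004, -1.0, 0.01]]
wrist_force: [1.2, 0.5, 0.2]
grip_width: 0.022
```

```bash
python3 - <<'E'
from h import *
st()
snap('wrist','w1'); c=bot.calibration('wrist'); print(c['K'],c['eye'],np.round(c['rotation'],3))
E
```

```text
1.95 [ 0.4672 -0.1248  0.2231] F [1.2 0.5 0.2] T [-0.07 -0.08 -0.03] g 0.022
[[-0.971, 0.006, 0.241], [-0.241, -0.008, -0.97], [-0.004, -1.0, 0.01]] [ 0.53  0.18 -0.41  1.96  0.09  1.01 -1.25]
[[357.36774185   0.         310.92488466]
 [  0.         357.36774185 195.80196019]
 [  0.           0.           1.        ]] [ 0.54492189 -0.0958998   0.38731006] [[ 0.253  0.931  0.261]
 [-0.967  0.242  0.074]
 [ 0.005 -0.272  0.962]]
```

View pics/w1.png

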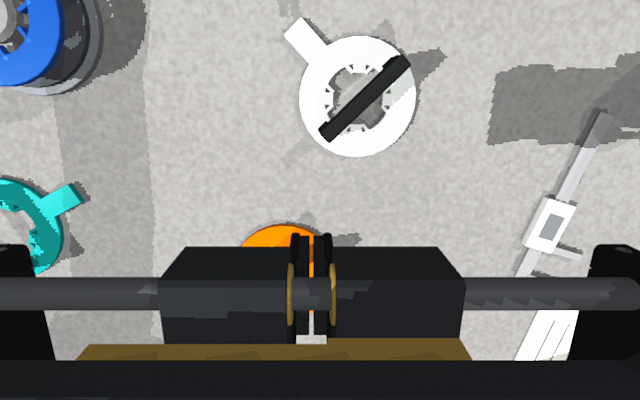

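```bash
cat >> h.py <<'E'
def fitplate(n,c,mask,z,box,d=None):
    from scipy.optimize import least_squares
    m=np.zeros(mask.shape,np.uint8);r0,r1,c0,c1=box;m[r0:r1,c0:c1]=mask[r0:r1,c0:c1]
    nn,l,s,_=cv2.connectedComponentsWithStats(m);i=1+np.argmax(s[1:,4]);m=(l==i).astype(np.uint8)
    cont,_=cv2.findContours(m,cv2.RETR_EXTERNAL,cv2.CHAIN_APPROX_NONE)
    k=max(cont,key=len); cc=np.array([atz(n,(p[0][1],p[0][0]),z,c)[:2] for p in k])
    q=least_squares(lambda q:np.hypot(*(cc-q[:2]).T)-q[2],[*np.median(cc,0),.06],loss='soft_l1',f_scale=0.0007).x
    rr,qq=np.where(m);pts=np.array([atz(n,(a,b),z,c)[:2] for a,b in zip(rr,qq)])
    dd=pts-q[:2];r=np.hypot(*dd.T);t=dd[(r>0.066)&(r<.093)].mean(0)
    print('plate c',np.round(q,4),'ang',np.degrees(np.arctan2(t[1],t[0])).round(1),'rmax',r.max().round(4),s[i])
    return q
E
python3 - <<'E'
from h import *
im=cv2.imread('pics/w1.png');d=np.load('pics/w1.npy');c=bot.calibration('wrist')
hs=cv2.cvtColor(im,cv2.COLOR_BGR2HSV);H,S,V=cv2.split(hs)
fitplate('wrist',c,((V>225)&(S<40)),.008,(0,180,260,430))
# bar: dark pixels in box
b=(V<50);m=np.zeros_like(b);m[45:150,310:420]=b[45:150,310:420]
P=np.array([atd('wrist',(a,q),d,c) for a,q in zip(*np.where(m)) if d[a,q]>0]);print(len(P),np.percentile(P[:,2],[5,50,95]))
T=P[P[:,2]>.048];rect=cv2.minAreaRect((T[:,:2]*1000).astype(np.float32));print(rect,np.median(T[:,2]))
for pt in [(98,364),(40,300),(20,200)]: print(atd('wrist',pt,d,c))
bot.camera
E
```

```text
plate c [ 0.5557 -0.1411  0.0564] ang 58.5 rmax 0.0918 [ 284   17  132  140 7445]
1771 [0.0517607  0.05521182 0.05647662]
((554.1830444335938, -144.32150268554688), (13.904237747192383, 98.46004486083984), 58.551368713378906) 0.05524599923583143
[ 0.55492146 -0.14441925  0.05460297]
[ 0.59269953 -0.07445326  0.01028809]
[0.58633919 0.02516192 0.00298299]
```

>>> arm_command(
  increments=[
    [-1.3,0,-5.5,0,0,0,0],
    [-1.3,0,-5.5,0,0,0,0],
    [-1.3,0,-5.5,0,0,0,0],
    [-1.3,0,-5.5,0,0,0,0],
    [-1.3,0,-5.5,0,0,0,0],
  ],
)

```text
time_s: 2.62
tool_pos: [0.4666, 0.1668, 0.2242]
ee_rot: [[-0.969, 0.016, 0.247], [-0.247, -0.004, -0.969], [-0.014, -1.0, 0.008]]
wrist_force: [0.4, -0.4, 0.9]
grip_width: 0.009
```

```bash
python3 - <<'E'
from h import *
st()
c=bot.calibration('wrist');im,d=snap('wrist','w2')
for t in ['hub_top','hub_tab','mid_tab','hub_rib']:
    L=bot.landmark_of(t,'wrist');print(t,[(np.round(x['location']).tolist(),round(x['conf'],2)) for x in L])
    z={'hub_top':.058,'hub_tab':.018,'mid_tab':.054,'hub_rib':.046}[t]
    for x in L[:2]: print('   ',np.round(atz('wrist',x['location'],z,c),4), np.round(atd('wrist',x['location'],d,c),4))
st()
hs=cv2.cvtColor(im,cv2.COLOR_RGB2HSV);H,S,V=cv2.split(hs)
fitplate('wrist',c,(H>100)&(H<130)&(S>130),.054,(0,240,0,640))
E
```

```text
2.625 [0.4666 0.1668 0.2242] F [ 0.4 -0.4  0.9] T [ 0.08 -0.06  0.01] g 0.009
[[-0.969, 0.016, 0.247], [-0.247, -0.004, -0.969], [-0.014, -1.0, 0.008]] [ 0.1   0.22 -0.61  1.93  0.16  1.03 -1.91]
hub_top [([100.0, 324.0], 0.8)]
    [0.5401 0.1719 0.058 ] [0.5401 0.1719 0.0581]
hub_tab [([101.0, 241.0], 0.78)]
    [0.5194 0.2501 0.018 ] [0.5194 0.2501 0.018 ]
mid_tab [([47.0, 408.0], 0.94)]
    [0.6019 0.1123 0.054 ] [0.6017 0.1126 0.0551]
hub_rib [([64.0, 328.0], 0.61)]
    [0.5717 0.1759 0.046 ] [0.5743 0.175  0.0182]
2.875 [0.4667 0.1648 0.2237] F [-0.6 -0.7 -0.8] T [-0.04  0.05  0.03] g 0.007
[[-0.969, 0.015, 0.247], [-0.248, -0.004, -0.969], [-0.013, -1.0, 0.008]] [ 0.1   0.22 -0.61  1.93  0.16  1.03 -1.9 ]
plate c [0.5413 0.1701 0.0593] ang -43.5 rmax 0.0947 [  259    28   166   137 11218]
```

View pics/w2.png

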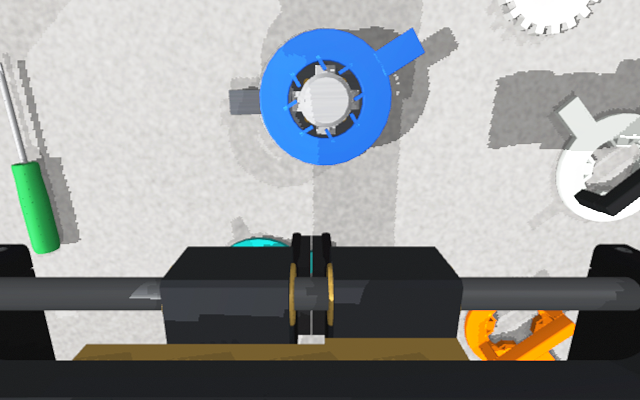

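```bash
python3 - <<'E'
from h import *
d=np.load('pics/w2.npy');c=bot.calibration('wrist');im=cv2.imread('pics/w2.png')
e=np.array(c['eye']);K=np.array(c['K']);R=np.array(c['rotation'])
v,u=np.mgrid[0:230,0:640];r=np.stack([(u-K[0,2])/K[0,0],-(v-K[1,2])/K[1,1],-np.ones(u.shape)],-1)@R.T
P=e+r*d[:230,:,None]
for cen in [(0.5405,0.171)]:
    q=P[...,:2]-cen;rr=np.hypot(q[...,0],q[...,1])
    m=(P[...,2]>.0125)&(P[...,2]<.025)&(rr>.066)&(rr<.1)
    t=q[m];print(m.sum(),'base tab',np.degrees(np.arctan2(*t.mean(0)[::-1])),rr[m].max(),np.median(P[m][:,2]), u[m].mean(),v[m].mean())
    m=(P[...,2]>.048)&(P[...,2]<.06)&(rr>.066)&(rr<.1);t=q[m];print('mid',np.degrees(np.arctan2(*t.mean(0)[::-1])),m.sum(),rr[m].max(),np.median(P[m][:,2]))
m=(P[...,2]>.0565)&(P[...,2]<.062)&(rr<.03);print('core',m.sum(),P[m].mean(0))
E
```

```text
658 base tab 106.06537399890304 0.09283757605980027 0.01791569725746564 242.01063829787233 101.32978723404256
mid -44.4503780958498 1028 0.09686966905637434 0.05397377309747778
core 1803 [0.54072564 0.16864359 0.05794938]
```

>>> arm_command(
  increments=[
    [-4.9,0,2.1,-0.008,0,-0.014,0],
    [-4.9,0,2.1,0,0,0,0],
    [-4.9,0,2.1,0,0,0,0],
    [0,4.5,0,0,0,0,0],
    [0,4.5,0,0,0,0,0],
  ],
)

```text
time_s: 3.5
tool_pos: [0.6341, 0.1257, 0.1353]
ee_rot: [[-0.973, 0.008, 0.231], [-0.231, -0.006, -0.973], [-0.006, -1.0, 0.007]]
wrist_force: [0.0, -0.4, -0.8]
grip_width: 0.001
```

```bash
cat >> h.py <<'E'
def go(tx,ty,tz,ang,s=None):
    "delta in tool frame cm + rotvec to be upright w. z axis at ang deg"
    from scipy.spatial.transform import Rotation as Ro
    s=s or bot.read_state();R=np.array(s['ee_rot']);p=np.array(s['tool_pos'])
    a=np.radians(ang);z=np.array([np.cos(a),np.sin(a),0]);y=np.array([0,0,-1.]);x=np.cross(y,z)
    D=R.T@np.stack([x,y,z],1)
    print('shift cm',np.round(100*R.T@(np.array([tx,ty,tz])-p),2),'rot',np.round(Ro.from_matrix(D).as_rotvec(),3),'zang',np.degrees(np.arctan2(R[1,2],R[0,2])).round(1))
E
python3 - <<'E'
from h import *
st();go(.625,.139,.037,-75)
snap('wrist','w3')
E
```

```text
3.5 [0.6341 0.1257 0.1353] F [ 0.  -0.4 -0.8] T [ 0.02  0.01 -0.  ] g 0.001
[[-0.973, 0.008, 0.231], [-0.231, -0.006, -0.973], [-0.006, -1.0, 0.007]] [ 0.09  0.55 -0.5   1.68  0.32  0.99 -1.86]
shift cm [ 0.64  9.82 -1.57] rot [-0.007 -0.029 -0.006] zang -76.6
```

View pics/w3.png

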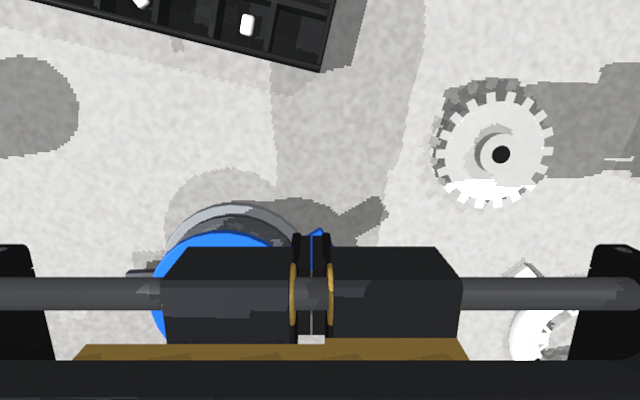

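>>> arm_command(
  increments=[
    [0.6,0,-1.6,-0.007,-0.029,-0.006,0],
    [0,0,0,0,0,0,0],
    [0,3.3,0,0,0,0,0],
    [0,3.3,0,0,0,0,0],
    [0,3.2,0,0,0,0,0],
    [0,0,0,0,0,0,0],
  ],
)

```text
time_s: 4.3
tool_pos: [0.626, 0.1374, 0.0395]
ee_rot: [[-0.966, 0.006, 0.257], [-0.257, -0.001, -0.966], [-0.005, -1.0, 0.003]]
wrist_force: [-0.2, -0.5, 0.1]
grip_width: 0.003
```

```bash
python3 - <<'E'
from h import *
st();go(.625,.139,.037,-75)
c=np.array([.5407,.170])
for a in range(-44,-84,-5):
    t=np.radians(a);off=.012+.0095*abs(np.cos(t+np.radians(75)))+.013*abs(np.sin(t+np.radians(75)))
    p=c+.082*np.array([np.cos(t),np.sin(t)])+off*np.array([-np.sin(t),np.cos(t)]);print(a,p.round(4))
E
```

```text
4.3 [0.626  0.1374 0.0395] F [-0.2 -0.5  0.1] T [-0.05  0.03  0.01] g 0.003
[[-0.966, 0.006, 0.257], [-0.257, -0.001, -0.966], [-0.005, -1.0, 0.003]] [ 0.04  0.66 -0.46  1.75  0.39  0.82 -1.91]
shift cm [ 0.06  0.24 -0.18] rot [-0.003 -0.001 -0.005] zang -75.1
-44 [0.6183 0.1323]
-49 [0.6143 0.1253]
-54 [0.6096 0.1187]
-59 [0.6041 0.1124]
-64 [0.598  0.1067]
-69 [0.5914 0.1016]
-74 [0.5842 0.0972]
-79 [0.5783 0.0938]
```

>>> arm_command(
  increments=[
    [0.7,0.2,0.4,0,0,0,0],
    [0.7,0,0.4,0,0,0,0],
    [0.6,0,0.5,0,0,0,0],
    [0.7,0,0.5,0,0,0,0],
    [0.7,0,0.4,0,0,0,0],
    [0,0,0,0,0,0,0],
  ],
)

```text
time_s: 5.05
tool_pos: [0.6006, 0.1057, 0.044]
ee_rot: [[-0.966, 0.016, 0.256], [-0.256, 0.0, -0.967], [-0.016, -1.0, 0.004]]
wrist_force: [0.2, -0.4, 0.6]
grip_width: 0.004
```

```bash
python3 - <<'E'
from h import *
st();go(.598,.1067,.037,-75)
snap('side','s3'); im,d=snap('top','t3')
im=cv2.imread('pics/side0.png') ; im=cv2.imread('pics/s3.png');cv2.imwrite('pics/s3z.png',cv2.resize(im[150:290,220:380],None,fx=4,fy=4))
E
```

```text
5.05 [0.6006 0.1057 0.044 ] F [ 0.2 -0.4  0.6] T [-0.01 -0.02 -0.03] g 0.004
[[-0.966, 0.016, 0.256], [-0.256, 0.0, -0.967], [-0.016, -1.0, 0.004]] [ 0.1   0.61 -0.47  1.84  0.39  0.77 -1.89]
shift cm [ 0.24  0.69 -0.17] rot [-0.004 -0.002 -0.016] zang -75.1
```

View pics/s3z.png

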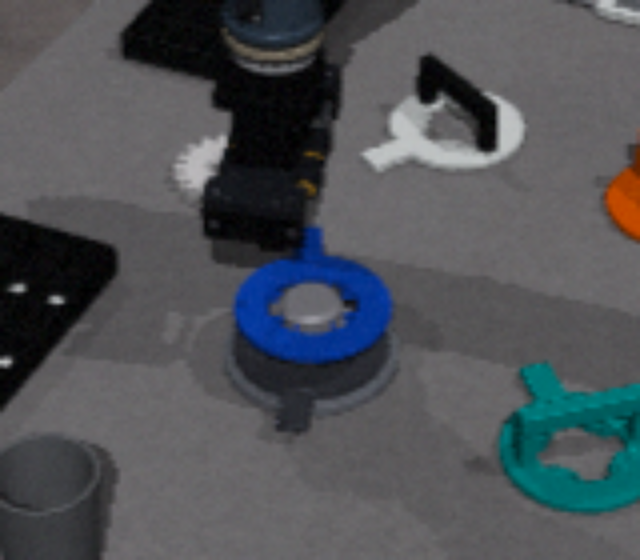

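>>> arm_command(
  increments=[
    [0,0.7,0,-0.004,0,-0.016,0],
    [0.5,0.1,0.2,0,0,0,0],
    [0.6,0.1,0.3,0,0,0,0],
    [0,0,0,0,0,0,0],
  ],
)

```text
time_s: 5.65
tool_pos: [0.5913, 0.0991, 0.0337]
ee_rot: [[-0.966, -0.002, 0.258], [-0.258, 0.001, -0.966], [0.001, -1.0, -0.001]]
wrist_force: [0.6, 0.6, 0.4]
grip_width: 0.006
```

```bash
cat > look.py <<'E'
import sys
from h import *
n=sys.argv[1]
st();im,d=snap('side',n)
im=cv2.imread(f'pics/{n}.png');cv2.imwrite(f'pics/{n}z.png',cv2.resize(im[150:290,220:380],None,fx=4,fy=4))
c=bot.calibration('side')
e=np.array(c['eye']);K=np.array(c['K']);R=np.array(c['rotation'])
v,u=np.mgrid[0:400,0:640];r=np.stack([(u-K[0,2])/K[0,0],-(v-K[1,2])/K[1,1],-np.ones(u.shape)],-1)@R.T
P=e+r*d[...,None];H,S,V=cv2.split(cv2.cvtColor(im,cv2.COLOR_BGR2HSV))
q=P[...,:2]-[.5407,.17];rr=np.hypot(q[...,0],q[...,1])
b=(H>100)&(H<130)&(S>130)&(rr<.105)
print('blue n',b.sum(),'z pct',np.percentile(P[b][:,2],[5,25,50,75,95]).round(4))
t=b&(rr>.066);print('tab ang',np.degrees(np.arctan2(q[t][:,1].mean(),q[t][:,0].mean())).round(1),t.sum(),'z',np.median(P[t][:,2]).round(4))
A=np.c_[P[b][:,:2],np.ones(b.sum())];k=np.linalg.lstsq(A,P[b][:,2],rcond=None)[0];print('tilt deg',np.degrees(np.hypot(*k[:2])).round(2))
E
python3 look.py s4; python3 -c "
from h import *
go(.584,.097,.037,-75)"
```

```text
5.65 [0.5913 0.0991 0.0337] F [0.6 0.6 0.4] T [-0.01  0.03 -0.01] g 0.006
[[-0.966, -0.002, 0.258], [-0.258, 0.001, -0.966], [0.001, -1.0, -0.001]] [ 0.11  0.62 -0.47  1.85  0.38  0.76 -1.88]
blue n 670 z pct [0.0211 0.0253 0.0273 0.0297 0.1921]
tab ang -67.8 61 z 0.0272
tilt deg 26.82
shift cm [ 0.8  -0.31  0.04] rot [ 0.002 -0.001  0.001] zang -75.0
```

View pics/s4z.png

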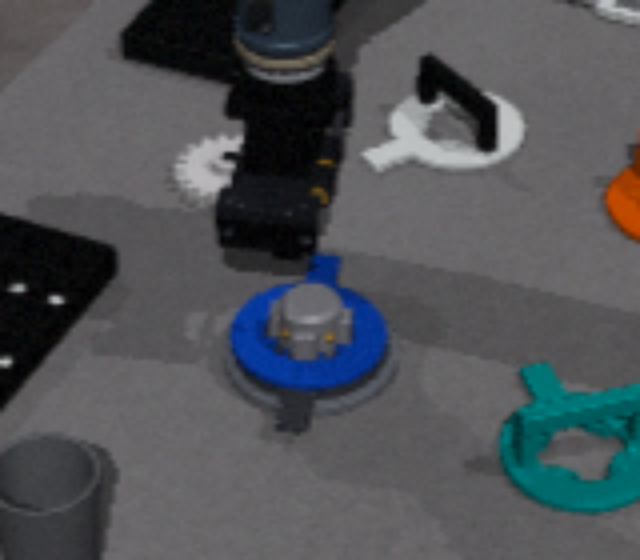

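>>> arm_command(
  increments=[
    [0,-5,0,0,0,0,0],
    [0,-6,0,0,0,0,0],
    [4,-4.5,0,0,0,0,0],
    [4.5,-1.5,-3.5,0,0,0,0],
    [4,0,-4,0,0,0,0],
    [0,0,0,0,0,0,100],
  ],
)

```text
time_s: 6.45
tool_pos: [0.4495, 0.1411, 0.2107]
ee_rot: [[-0.966, 0.003, 0.258], [-0.258, 0.002, -0.966], [-0.004, -1.0, -0.001]]
wrist_force: [1.4, -0.3, -0.7]
grip_width: 0.055
```

```bash
cat > hub.py <<'E'
import sys
from h import *
n=sys.argv[1]
st();c=bot.calibration('wrist');snap('wrist',n)
im=cv2.imread(f'pics/{n}.png');d=np.load(f'pics/{n}.npy')
e=np.array(c['eye']);K=np.array(c['K']);R=np.array(c['rotation'])
v,u=np.mgrid[0:235,0:640];r=np.stack([(u-K[0,2])/K[0,0],-(v-K[1,2])/K[1,1],-np.ones(u.shape)],-1)@R.T
P=e+r*d[:235,:,None];H,S,V=[a[:235] for a in cv2.split(cv2.cvtColor(im,cv2.COLOR_BGR2HSV))]
z=P[...,2]
rr=np.hypot(P[...,0]-.5407,P[...,1]-.17)
m=(z>.0565)&(z<.061)&(rr<.035);print('core',m.sum(),P[m].mean(0).round(4), [ (P[m][:,i].min()+P[m][:,i].max())/2 for i in (0,1)], cv2.minEnclosingCircle((P[m][:,:2]*1000).astype(np.float32)))
cen=P[m].mean(0)[:2]
q=P[...,:2]-cen;rr=np.hypot(*np.moveaxis(q,-1,0));a=np.degrees(np.arctan2(q[...,1],q[...,0]))
m=(z>.043)&(z<.049)&(rr<.04)&(rr>.025)
x=np.exp(1j*np.radians(a[m]*4)).mean();print('ribs n',m.sum(),'ang mod 90',np.degrees(np.angle(x))/4,abs(x))
for k in range(-180,180,15): pass
b=(H>100)&(H<130)&(S>130)&(rr<.105)
print('blue z',np.percentile(z[b],[5,50,95]).round(4)); t=b&(rr>.066)&(rr<.094)
print('blue tab',np.degrees(np.arctan2(q[t][:,1].mean(),q[t][:,0].mean())).round(1),t.sum(),np.median(z[t]))
t=(~b)&(rr>.066)&(rr<.094)&(z>.0145)&(z<.022);print('base tab',np.degrees(np.arctan2(q[t][:,1].mean(),q[t][:,0].mean())).round(1),t.sum(),np.median(z[t]))
fitplate('wrist',c,(cv2.cvtColor(im,cv2.COLOR_BGR2HSV)[...,1]>130)&(cv2.cvtColor(im,cv2.COLOR_BGR2HSV)[...,0]>100)&(cv2.cvtColor(im,cv2.COLOR_BGR2HSV)[...,0]<130),.026,(0,235,150,500))
E
python3 hub.py w5
```

```text
6.45 [0.4495 0.1411 0.2107] F [ 1.4 -0.3 -0.7] T [ 0.01 -0.08 -0.04] g 0.055
[[-0.966, 0.003, 0.258], [-0.258, 0.002, -0.966], [-0.004, -1.0, -0.001]] [ 0.18  0.2  -0.65  1.99  0.14  0.99 -1.85]
core 2246 [0.541  0.1705 0.0585] [np.float64(0.5409136762976434), np.float64(0.17052039573621874)] ((540.3541259765625, 170.72608947753906), 23.338624954223633)
ribs n 660 ang mod 90 15.876045287482986 0.7293234770848018
blue z [0.0251 0.0266 0.0279]
blue tab -72.9 846 0.02666462781449927
base tab 105.7 805 0.018613869142593886
plate c [0.5423 0.1694 0.0595] ang -73.6 rmax 0.0941 [  241     0   169   136 10890]
```

View pics/w5.png

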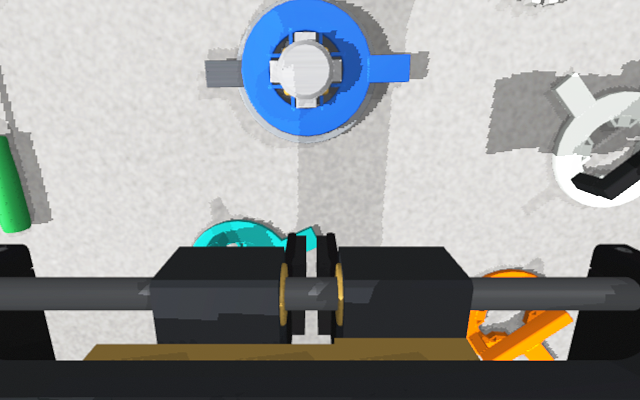

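>>> arm_command(
  increments=[
    [-1.3,0,4.7,0,0.165,0,100],
    [-1.3,0,4.7,0,0.165,0,100],
    [-1.3,0,4.7,0,0.165,0,100],
    [-1.3,0,4.7,0,0.165,0,100],
    [-1.3,0,4.7,0,0.165,0,100],
  ],
)

```text
time_s: 7.12
tool_pos: [0.5037, -0.0997, 0.2107]
ee_rot: [[-0.831, 0.011, -0.556], [0.557, 0.004, -0.831], [-0.006, -1.0, -0.009]]
wrist_force: [0.1, 0.6, 0.3]
grip_width: 0.649
```

```bash
cat > cap.py <<'E'
import sys
from h import *
n=sys.argv[1]
st();c=bot.calibration('wrist');snap('wrist',n)
im=cv2.imread(f'pics/{n}.png');d=np.load(f'pics/{n}.npy')
e=np.array(c['eye']);K=np.array(c['K']);R=np.array(c['rotation'])
v,u=np.mgrid[0:230,0:640];r=np.stack([(u-K[0,2])/K[0,0],-(v-K[1,2])/K[1,1],-np.ones(u.shape)],-1)@R.T
P=e+r*d[:230,:,None];V=im[:230].max(2)
rr=np.hypot(P[...,0]-.554,P[...,1]+.144)
m=(P[...,2]>.0505)&(P[...,2]<.06)&(rr<.07)&(V<90)
print(m.sum(),cv2.minAreaRect((P[m][:,:2]*1000).astype(np.float32)),np.median(P[m][:,2]))
H,S,V=cv2.split(cv2.cvtColor(im,cv2.COLOR_BGR2HSV))
cen=P[m].mean(0)[:2];print(cen)
q=P[...,:2]-cen;rr=np.hypot(q[...,0],q[...,1]);t=(rr>.068)&(rr<.094)&(P[...,2]>.0055)&(P[...,2]<.012);print('tab',t.sum(),np.degrees(np.arctan2(q[t][:,1].mean(),q[t][:,0].mean())))
go(*cen,.1,-121.5)
E
python3 cap.py w6
```

```text
7.125 [ 0.5037 -0.0997  0.2107] F [0.1 0.6 0.3] T [0.02 0.03 0.03] g 0.649
[[-0.831, 0.011, -0.556], [0.557, 0.004, -0.831], [-0.006, -1.0, -0.009]] [ 0.42  0.24 -0.36  1.92  0.09  1.   -2.14]
1864 ((548.5507202148438, -155.3931884765625), (13.685929298400879, 98.66587829589844), 57.78927230834961) 0.054515324621842304
[ 0.55053532 -0.15685773]
tab 650 59.21482362346585
shift cm [-6.68 11.07  1.24] rot [ 0.004 -0.055 -0.008] zang -124.7
```

View pics/w6.png

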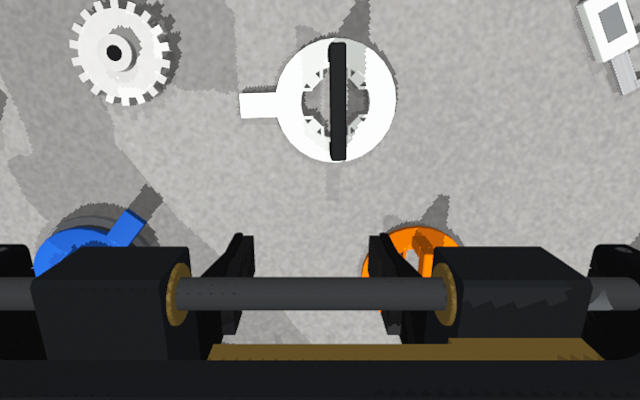

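```bash
python3 cap.py w7
```

```text
7.175 [ 0.5017 -0.1085  0.2102] F [-1.3 -6.1 -0. ] T [-0.42  0.14 -0.03] g 0.695
[[-0.822, 0.008, -0.569], [0.569, -0.001, -0.822], [-0.007, -1.0, -0.004]] [ 0.43  0.24 -0.35  1.92  0.1   1.   -2.14]
1796 ((548.6309814453125, -155.83404541015625), (13.919217109680176, 98.31790161132812), 57.792423248291016) 0.05450854427526283
[ 0.55036098 -0.15705339]
tab 640 59.16587426712304
shift cm [-6.85 11.05  1.64] rot [ 0.005 -0.047 -0.006] zang -124.2
```

```bash
python3 - <<'E'
from h import *
go(.5486,-.1557,.1,-122.2)
c=bot.calibration('wrist');im,d=snap('wrist','w8')
V=im.max(2);S=cv2.cvtColor(im,cv2.COLOR_RGB2HSV)[...,1]
fitplate('wrist',c,((V>215)&(S<40)),.008,(0,200,220,430))
E
```

```text
shift cm [-6.63 11.05  1.63] rot [ 0.005 -0.035 -0.006] zang -124.2
plate c [ 0.5621 -0.135   0.0447] ang 58.6 rmax 0.0707 [ 232   40   95  124 4790]
```

>>> arm_command(
  increments=[
    [-3.3,3,0.8,0.005,-0.035,-0.006,100],
    [-3.3,3,0.8,0,0,0,100],
    [0,3,0,0,0,0,100],
    [0,0,0,0,0,0,100],
  ],
)

```text
time_s: 7.78
tool_pos: [0.5554, -0.1495, 0.1182]
ee_rot: [[-0.854, 0.005, -0.521], [0.521, 0.004, -0.854], [-0.002, -1.0, -0.006]]
wrist_force: [1.1, 1.0, 0.3]
grip_width: 0.997
```

```bash
python3 - <<'E'
from h import *
st();go(.5486,-.1557,.038,-122.2)
E
```

```text
7.775 [ 0.5554 -0.1495  0.1182] F [1.1 1.  0.3] T [0.11 0.07 0.09] g 0.997
[[-0.854, 0.005, -0.521], [0.521, 0.004, -0.854], [-0.002, -1.0, -0.006]] [ 0.44  0.44 -0.32  1.87  0.17  0.86 -2.08]
shift cm [0.28 8.02 0.93] rot [ 0.006  0.014 -0.002] zang -121.4
```

>>> arm_command(
  increments=[
    [0.3,0,0.9,0.006,0.014,-0.002,100],
    [0,2.2,0,0,0,0,100],
    [0,2.2,0,0,0,0,100],
    [0,1.6,0,0,0,0,100],
    [0,0,0,0,0,0,100],
  ],
)

```text
time_s: 8.4
tool_pos: [0.5518, -0.1561, 0.0636]
ee_rot: [[-0.847, 0.01, -0.532], [0.532, -0.004, -0.847], [-0.011, -1.0, -0.002]]
wrist_force: [-0.1, -0.2, -0.2]
grip_width: 1.001
```

```bash
python3 - <<'E'
from h import *
st();go(.5486,-.1557,.038,-122.2)
E
```

```text
8.4 [ 0.5518 -0.1561  0.0636] F [-0.1 -0.2 -0.2] T [ 0.09  0.04 -0.04] g 1.001
[[-0.847, 0.01, -0.532], [0.532, -0.004, -0.847], [-0.011, -1.0, -0.002]] [ 0.42  0.51 -0.29  1.92  0.21  0.74 -2.12]
shift cm [0.32 2.55 0.15] rot [ 0.002  0.001 -0.011] zang -122.1
```

>>> arm_command(
  increments=[
    [0.3,1.2,0.1,0.002,0,-0.011,100],
    [0,1.3,0,0,0,0,100],
    [0,0,0,0,0,0,100],
  ],
)

```text
time_s: 8.78
tool_pos: [0.5499, -0.1556, 0.0387]
ee_rot: [[-0.847, 0.002, -0.532], [0.532, -0.001, -0.847], [-0.002, -1.0, -0.001]]
wrist_force: [0.9, -0.3, -0.8]
grip_width: 1.001
```

```bash
python3 - <<'E'
from h import *
st();go(.5486,-.1557,.038,-122.2)
E
```

```text
8.775 [ 0.5499 -0.1556  0.0387] F [ 0.9 -0.3 -0.8] T [ 0.09  0.02 -0.  ] g 1.001
[[-0.847, 0.002, -0.532], [0.532, -0.001, -0.847], [-0.002, -1.0, -0.001]] [ 0.42  0.54 -0.28  1.93  0.22  0.7  -2.13]
shift cm [0.1  0.07 0.08] rot [ 0.001  0.001 -0.002] zang -122.1
```

>>> arm_command(
  increments=[
    [0.1,0,0.1,0,0,0,0],
    [0,0,0,0,0,0,0],
    [0,0,0,0,0,0,0],
    [0,0,0,0,0,0,0],
    [0,0,0,0,0,0,0],
    [0,0,0,0,0,0,0],
    [0,0,0,0,0,0,0],
    [0,0,0,0,0,0,0],
  ],
  squeeze=45,
)

```text
time_s: 9.78
tool_pos: [0.5492, -0.156, 0.0396]
ee_rot: [[-0.847, 0.004, -0.532], [0.532, -0.001, -0.847], [-0.004, -1.0, -0.001]]
wrist_force: [0.4, 0.7, 0.2]
grip_width: 0.176
```

```bash
python3 - <<'E'
from h import *
st()
E
```

```text
9.775 [ 0.5492 -0.156   0.0396] F [0.4 0.7 0.2] T [-0.21  0.15  0.03] g 0.176
[[-0.847, 0.004, -0.532], [0.532, -0.001, -0.847], [-0.004, -1.0, -0.001]] [ 0.42  0.54 -0.28  1.93  0.22  0.7  -2.13]
```

>>> arm_command(
  increments=[
    [0,-3,0,0,0,0,0],
    [0,-4.5,0,0,0,0,0],
    [0,-4.5,0,0,0,0,0],
    [0.7,0,-4.0,0,-0.105,0,0],
    [0.7,0,-4.0,0,-0.105,0,0],
    [0.7,0,-4.0,0,-0.105,0,0],
    [0.7,0,-4.0,0,-0.105,0,0],
    [0.7,0,-4.0,0,-0.105,0,0],
    [0.7,0,-4.0,0,-0.105,0,0],
    [0.6,0,-3.5,0,-0.105,0,0],
    [0.3,0,-2,0,-0.1,0,0],
    [0,0,0,0,0,0,0],
  ],
)

```text
time_s: 11.28
tool_pos: [0.5574, 0.1422, 0.1581]
ee_rot: [[-0.956, -0.006, 0.293], [-0.293, -0.001, -0.956], [0.006, -1.0, -0.001]]
wrist_force: [0.8, -1.1, -1.9]
grip_width: 0.158
```

```bash
python3 - <<'E'
from h import *
st();go(.541,.1705,.13,-74.2)
snap('wrist','w9')
E
```

```text
11.275 [0.5574 0.1422 0.1581] F [ 0.8 -1.1 -1.9] T [-0.04 -0.09  0.03] g 0.158
[[-0.956, -0.006, 0.293], [-0.293, -0.001, -0.956], [0.006, -1.0, -0.001]] [ 0.13  0.44 -0.59  1.82  0.29  0.98 -1.85]
shift cm [ 0.72  2.81 -3.19] rot [0.    0.022 0.006] zang -73.0
```

View pics/w9.png

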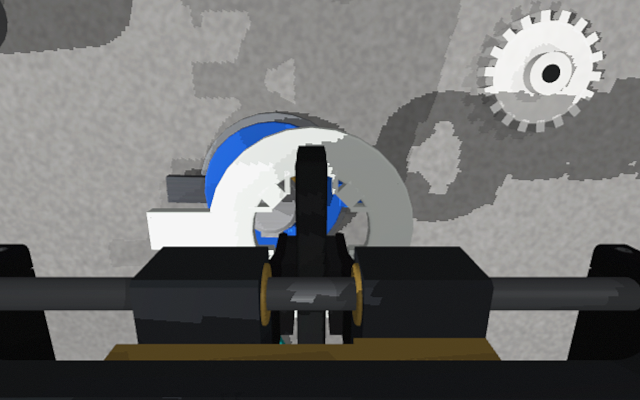

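>>> arm_command(
  increments=[
    [0.4,0,-1.6,0,0.022,0.006,0],
    [0.3,0,-1.6,0,0,0,0],
    [0,0,0,0,0,0,0],
    [0,0,0,0,0,0,0],
  ],
)

```text
time_s: 11.82
tool_pos: [0.544, 0.1642, 0.1571]
ee_rot: [[-0.966, 0.0, 0.258], [-0.258, -0.004, -0.966], [0.001, -1.0, 0.004]]
wrist_force: [-0.2, 0.2, -1.2]
grip_width: 0.156
```

```bash
cat > held.py <<'E'
import sys
from h import *
from scipy.optimize import least_squares
n=sys.argv[1]; hx,hy=.541,.1705
s=st();c=bot.calibration('wrist');snap('wrist',n)
im=cv2.imread(f'pics/{n}.png');d=np.load(f'pics/{n}.npy')
e=np.array(c['eye']);K=np.array(c['K']);R=np.array(c['rotation'])
v,u=np.mgrid[0:240,0:640];r=np.stack([(u-K[0,2])/K[0,0],-(v-K[1,2])/K[1,1],-np.ones(u.shape)],-1)@R.T
P=e+r*d[:240,:,None];z=P[...,2];zt=s['tool_pos'][2]-.0396+.008
S=cv2.cvtColor(im,cv2.COLOR_BGR2HSV)[:240,:,1]
m=((abs(z-zt)<.006)&(S<60)).astype(np.uint8)
l,lab,stt,_=cv2.connectedComponentsWithStats(m);m=(lab==1+np.argmax(stt[1:,4])).astype(np.uint8)
print('n',m.sum(),'zexp',zt.round(4),'z',np.median(z[m>0]).round(4))
cont=max(cv2.findContours(m,cv2.RETR_EXTERNAL,cv2.CHAIN_APPROX_NONE)[0],key=len)[:,0]
zt=np.median(z[m>0])
C=np.array([atz('wrist',(b,a),zt,c)[:2] for a,b in cont])
T=np.array(s['ee_rot']);p=np.array(s['tool_pos'])
Q=np.c_[C-p[:2],np.zeros(len(C))]@T  # tool coords; x: forward is -x
rad=np.hypot(Q[:,0],Q[:,2]);k=(rad>.055)&(rad<.065)&(cont[:,1]<225)
f=least_squares(lambda q:np.hypot(Q[k][:,0]-q[0],Q[k][:,2]-q[1])-.0598,[0,0],loss='soft_l1',f_scale=.0005)
print('cap centre in tool x,z mm',(f.x*1e3).round(2),k.sum(),'rms',(np.sqrt(np.mean(f.fun**2))*1e3).round(2))
cw=p+T@np.array([f.x[0],0,f.x[1]]);print('cap centre world',cw.round(4))
mm=m>0;q=P[mm][:,:2]-cw[:2];rr=np.hypot(*q.T);t=(rr>.067)&(rr<.094);
# tab edges via line fit of contour
rel=C-cw[:2];ra=np.hypot(*rel.T);w=(ra>.068)&(ra<.09)&(cont[:,1]<232)
if w.sum()>10:
    for side in (1,-1):
        ww=w&(np.sign(rel[:,0])==side)
        print('tab edge n',ww.sum())
    rect=cv2.minAreaRect((rel[w]*1000).astype(np.float32));print('tab rect',rect)
    vx,vy,x0,y0=cv2.fitLine((rel[w]*1000).astype(np.float32),cv2.DIST_HUBER,0,.01,.01).ravel();print('line ang',np.degrees(np.arctan2(vy,vx)),'perp off', vx*y0-vy*x0)
if t.sum(): print('tab',t.sum(),np.degrees(np.arctan2(q[t][:,1].mean(),q[t][:,0].mean())).round(1))
go(hx+p[0]-cw[0],hy+p[1]-cw[1],.105,-74.2)
E
python3 held.py w10
```

```text
11.825 [0.544  0.1642 0.1571] F [-0.2  0.2 -1.2] T [ 0.04 -0.03 -0.02] g 0.156
[[-0.966, 0.0, 0.258], [-0.258, -0.004, -0.966], [0.001, -1.0, 0.004]] [ 0.08  0.43 -0.59  1.84  0.29  0.96 -1.94]
n 14660 zexp 0.1255 z 0.1256
cap centre in tool x,z mm [0.7  0.34] 278 rms 0.73
cap centre world [0.5434 0.1637 0.1571]
tab edge n 0
tab edge n 40
tab rect ((-6.495880126953125, 78.64105987548828), (0.6022138595581055, 22.31947898864746), 14.89986801147461)
line ang -74.513855 perp off 14.560678
tab 1458 101.7
shift cm [ 0.05  5.21 -0.72] rot [-0.004 -0.014  0.001] zang -75.0
```

View pics/w10.png

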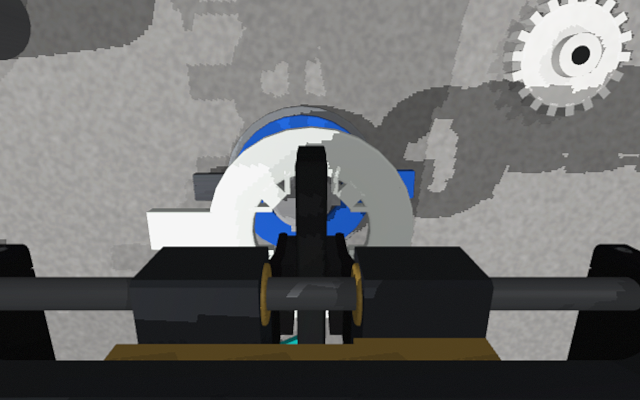

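>>> arm_command(
  increments=[
    [0,2.4,-0.7,-0.004,-0.01,0.001,0],
    [0,2.2,0,0,0,0,0],
    [0,0,0,0,0,0,0],
  ],
)

```text
time_s: 12.25
tool_pos: [0.5441, 0.1689, 0.1105]
ee_rot: [[-0.964, 0.002, 0.264], [-0.264, -0.001, -0.964], [-0.002, -1.0, 0.001]]
wrist_force: [-0.2, 0.3, -1.5]
grip_width: 0.157
```

```bash
python3 - <<'E'
from h import *
st();go(.5416,.1712,.103,-74.6)
E
```

```text
12.25 [0.5441 0.1689 0.1105] F [-0.2  0.3 -1.5] T [-0.02  0.01 -0.01] g 0.157
[[-0.964, 0.002, 0.264], [-0.264, -0.001, -0.964], [-0.002, -1.0, 0.001]] [ 0.05  0.48 -0.56  1.88  0.33  0.87 -1.98]
shift cm [ 0.18  0.75 -0.29] rot [-0.001 -0.001 -0.002] zang -74.7
```

>>> arm_command(
  increments=[
    [0.2,0,-0.3,0,0,0,0],
    [0,0,0,0,0,0,0],
  ],
)

```text
time_s: 12.5
tool_pos: [0.5424, 0.1714, 0.112]
ee_rot: [[-0.965, 0.004, 0.263], [-0.263, 0.0, -0.965], [-0.004, -1.0, 0.001]]
wrist_force: [0.4, -0.1, -1.7]
grip_width: 0.157
```

```bash
python3 held.py w11; python3 - <<'E'
from h import *
st();go(.5416,.1712,.103,-74.6)
E
```

```text
12.5 [0.5424 0.1714 0.112 ] F [ 0.4 -0.1 -1.7] T [0.   0.04 0.01] g 0.157
[[-0.965, 0.004, 0.263], [-0.263, 0.0, -0.965], [-0.004, -1.0, 0.001]] [ 0.05  0.48 -0.57  1.88  0.33  0.87 -1.98]
n 14693 zexp 0.0804 z 0.0806
cap centre in tool x,z mm [0.42 0.19] 279 rms 0.73
cap centre world [0.5421 0.1711 0.112 ]
tab edge n 0
tab edge n 40
tab rect ((-7.0472307205200195, 78.5718994140625), (0.6016556620597839, 22.296052932739258), 15.260588645935059)
line ang -74.48188 perp off 14.471989
tab 1471 102.1
shift cm [0.15 0.72 0.01] rot [-0.001 -0.01  -0.005] zang -74.8
12.55 [0.5428 0.1713 0.1122] F [-0.3 -0.3 -1.3] T [-0.02  0.02  0.  ] g 0.151
[[-0.965, 0.005, 0.263], [-0.263, 0.0, -0.965], [-0.005, -1.0, 0.001]] [ 0.05  0.48 -0.56  1.88  0.33  0.87 -1.98]
shift cm [ 0.12  0.92 -0.03] rot [-0.001 -0.003 -0.005] zang -74.8
```

View pics/w11.png

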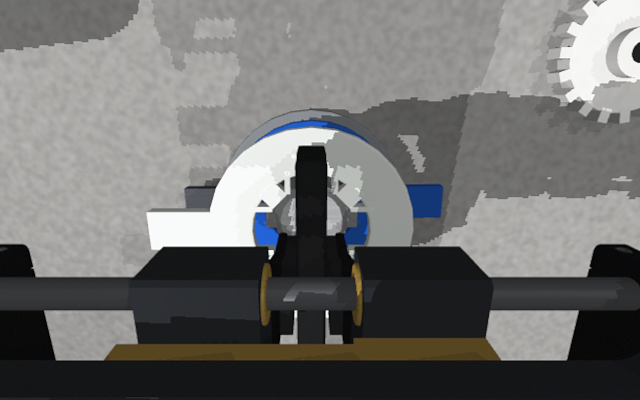

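>>> arm_command(
  increments=[
    [0.1,0.6,0,0,0,-0.005,0],
    [0,0.6,0,0,0,0,0],
    [0,0.5,0,0,0,0,0],
    [0,0,0,0,0,0,0],
  ],
)

```text
time_s: 13.05
tool_pos: [0.5422, 0.1709, 0.0947]
ee_rot: [[-0.965, 0.001, 0.263], [-0.263, -0.001, -0.965], [-0.001, -1.0, 0.001]]
wrist_force: [0.5, 0.1, -2.2]
grip_width: 0.154
```

```bash
python3 - <<'E'
from h import *
st();go(.5416,.1712,.0875,-74.6)
E
```

```text
13.05 [0.5422 0.1709 0.0947] F [ 0.5  0.1 -2.2] T [-0.01 -0.05 -0.05] g 0.154
[[-0.965, 0.001, 0.263], [-0.263, -0.001, -0.965], [-0.001, -1.0, 0.001]] [ 0.04  0.5  -0.55  1.89  0.35  0.85 -2.  ]
shift cm [ 0.05  0.72 -0.05] rot [-0.001 -0.003 -0.001] zang -74.8
```

>>> arm_command(
  increments=[
    [0.05,0.4,0,0,-0.003,0,0],
    [0,0.3,0,0,0,0,0],
    [0,0,0,0,0,0,0],
  ],
)

```text
time_s: 13.42
tool_pos: [0.5418, 0.1708, 0.0872]
ee_rot: [[-0.964, 0.001, 0.266], [-0.266, -0.001, -0.964], [-0.0, -1.0, 0.001]]
wrist_force: [-0.1, -0.3, -2.6]
grip_width: 0.156
```

```bash
python3 - <<'E'
from h import *
st();go(.5416,.1712,.0875,-74.6)
E
```

```text
13.425 [0.5418 0.1708 0.0872] F [-0.1 -0.3 -2.6] T [ 0.02  0.03 -0.05] g 0.156
[[-0.964, 0.001, 0.266], [-0.266, -0.001, -0.964], [-0.0, -1.0, 0.001]] [ 0.04  0.51 -0.55  1.9   0.36  0.83 -2.  ]
shift cm [ 0.   -0.03 -0.04] rot [-0.001  0.    -0.   ] zang -74.6
```

>>> arm_command(
  increments=[
    [0,0.3,0,0,0,0,0],
    [0,0.3,0,0,0,0,0],
    [0,0,0,0,0,0,0],
  ],
)

```text
time_s: 13.8
tool_pos: [0.5419, 0.1708, 0.0809]
ee_rot: [[-0.964, 0.001, 0.266], [-0.266, -0.001, -0.964], [-0.001, -1.0, 0.001]]
wrist_force: [0.9, 0.6, -1.2]
grip_width: 0.155
```

```bash
python3 - <<'E'
from h import *
st();go(.5416,.1712,.0796,-74.6)
E
```

```text
13.8 [0.5419 0.1708 0.0809] F [ 0.9  0.6 -1.2] T [ 0.04  0.02 -0.01] g 0.155
[[-0.964, 0.001, 0.266], [-0.266, -0.001, -0.964], [-0.001, -1.0, 0.001]] [ 0.03  0.52 -0.54  1.9   0.36  0.82 -2.01]
shift cm [ 0.02  0.13 -0.04] rot [-0.001  0.    -0.001] zang -74.6
```

>>> arm_command(
  increments=[
    [0,0.3,0,0,0,0,0],
    [0,0.3,0,0,0,0,0],
  ],
)

```text
time_s: 14.05
tool_pos: [0.5425, 0.1714, 0.0771]
ee_rot: [[-0.964, 0.002, 0.266], [-0.266, -0.002, -0.964], [-0.002, -1.0, 0.002]]
wrist_force: [-2.9, -1.2, 7.3]
grip_width: 0.154
```

>>> arm_command(
  increments=[
    [0,0.4,0,0,0,0,0],
  ],
)

```text
time_s: 14.18
tool_pos: [0.5424, 0.1714, 0.0739]
ee_rot: [[-0.964, 0.002, 0.265], [-0.265, -0.002, -0.964], [-0.002, -1.0, 0.003]]
wrist_force: [-2.4, -1.8, 4.2]
grip_width: 0.156
```

>>> arm_command(
  increments=[
    [0,0.3,0,0,0,0,0],
  ],
)

```text
time_s: 14.3
tool_pos: [0.5422, 0.1714, 0.0711]
ee_rot: [[-0.964, 0.002, 0.266], [-0.266, -0.003, -0.964], [-0.001, -1.0, 0.003]]
wrist_force: [-2.9, -0.6, 3.5]
grip_width: 0.151
```

```bash
python3 -c "
from h import *
st();go(.5416,.1712,.0656,-74.6)"
```

```text
14.3 [0.5422 0.1714 0.0711] F [-2.9 -0.6  3.5] T [-0.22  0.57 -0.01] g 0.151
[[-0.964, 0.002, 0.266], [-0.266, -0.003, -0.964], [-0.001, -1.0, 0.003]] [ 0.02  0.53 -0.54  1.91  0.38  0.8  -2.02]
shift cm [ 0.06  0.55 -0.  ] rot [-0.003  0.    -0.001] zang -74.6
```

```bash
python3 held.py w12|head -4
```

```text
14.3 [0.5422 0.1714 0.0711] F [-2.9 -0.6  3.5] T [-0.22  0.57 -0.01] g 0.151
[[-0.964, 0.002, 0.266], [-0.266, -0.003, -0.964], [-0.001, -1.0, 0.003]] [ 0.02  0.53 -0.54  1.91  0.38  0.8  -2.02]
n 14623 zexp 0.0395 z 0.0395
cap centre in tool x,z mm [0.73 0.29] 279 rms 0.73
```

>>> arm_command(
  increments=[
    [0,0.3,0,0,0,0,0],
  ],
)

```text
time_s: 14.48
tool_pos: [0.542, 0.1712, 0.067]
ee_rot: [[-0.964, 0.002, 0.266], [-0.266, -0.003, -0.964], [-0.001, -1.0, 0.003]]
wrist_force: [0.7, -0.6, -0.7]
grip_width: 0.154
```

>>> arm_command(
  increments=[
    [0,0.15,0,0,0,0,0],
  ],
)

```text
time_s: 14.6
tool_pos: [0.542, 0.1711, 0.0659]
ee_rot: [[-0.964, 0.001, 0.265], [-0.265, -0.003, -0.964], [-0.001, -1.0, 0.003]]
wrist_force: [-5.0, -2.8, 16.6]
grip_width: 0.158
```

```bash
python3 held.py w13; python3 look.py s13
```

```text
14.6 [0.542  0.1711 0.0659] F [-5.  -2.8 16.6] T [-0.51  1.2   0.06] g 0.158
[[-0.964, 0.001, 0.265], [-0.265, -0.003, -0.964], [-0.001, -1.0, 0.003]] [ 0.02  0.54 -0.53  1.91  0.38  0.79 -2.02]
n 14730 zexp 0.0343 z 0.0345
cap centre in tool x,z mm [0.47 0.08] 279 rms 0.71
cap centre world [0.5416 0.1709 0.0659]
tab edge n 0
tab edge n 40
tab rect ((-7.528686046600342, 78.51019287109375), (1.203955888748169, 21.7463321685791), 15.345169067382812)
line ang -74.89076 perp off 13.250288
tab 1469 102.2
shift cm [ 0.06 -3.9   0.04] rot [-0.003 -0.007 -0.001] zang -74.6
14.65 [0.542  0.1711 0.066 ] F [-3.1 -2.3  5.3] T [-0.29  0.61 -0.05] g 0.154
[[-0.964, 0.002, 0.266], [-0.266, -0.003, -0.964], [-0.001, -1.0, 0.003]] [ 0.02  0.54 -0.53  1.91  0.38  0.79 -2.02]
blue n 177 z pct [0.0183 0.0253 0.1652 0.2324 0.4352]
tab ang 154.1 35 z 0.1682
tilt deg 111.44
```

View pics/s13z.png

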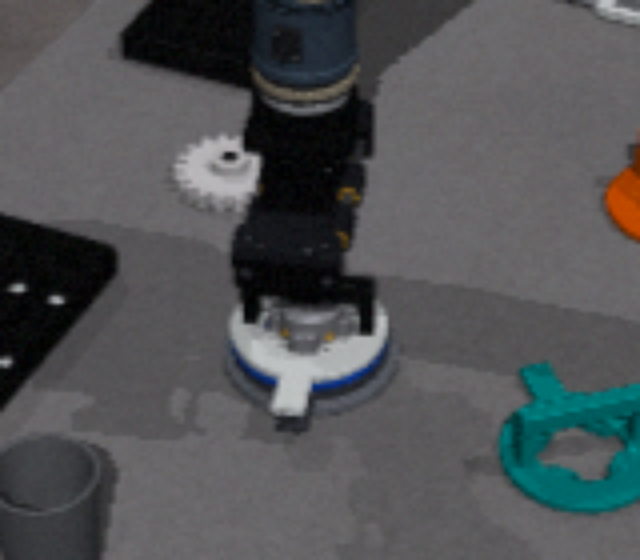

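>>> arm_command(
  increments=[
    [0,0,0,0,0,0,100],
    [0,0,0,0,0,0,100],
    [0,0,0,0,0,0,100],
    [0,0,0,0,0,0,100],
    [0,0,0,0,0,0,100],
    [0,0,0,0,0,0,100],
  ],
)

```text
time_s: 15.45
tool_pos: [0.5434, 0.1718, 0.0657]
ee_rot: [[-0.964, 0.004, 0.265], [-0.265, -0.001, -0.964], [-0.004, -1.0, 0.002]]
wrist_force: [0.0, -0.7, -0.5]
grip_width: 0.751
```

>>> arm_command(
  increments=[
    [0,-2,0,0,0,0,100],
    [0,-3,0,0,0,0,100],
    [0,-5,0,0,0,0,100],
    [4.5,-3,0,0,0,0,100],
    [4.5,-2,0,0,0,0,100],
    [0,0,0,0,0,0,100],
    [0,0,0,0,0,0,100],
  ],
)

```text
time_s: 16.32
tool_pos: [0.4559, 0.1495, 0.2279]
ee_rot: [[-0.964, 0.014, 0.267], [-0.267, 0.001, -0.964], [-0.013, -1.0, 0.003]]
wrist_force: [0.8, -0.4, 0.8]
grip_width: 1.0
```

```bash
python3 - <<'E'
from h import *
st();c=bot.calibration('wrist');im,d=snap('wrist','w14')
e=np.array(c['eye']);K=np.array(c['K']);R=np.array(c['rotation'])
v,u=np.mgrid[0:235,0:640];r=np.stack([(u-K[0,2])/K[0,0],-(v-K[1,2])/K[1,1],-np.ones(u.shape)],-1)@R.T
P=e+r*d[:235,:,None];z=P[...,2];q=P[...,:2]-[.541,.1705];rr=np.hypot(q[...,0],q[...,1])
m=(rr>.037)&(rr<.057)&(z>.02)&(z<.045);A=np.c_[q[m],np.ones(m.sum())];k=np.linalg.lstsq(A,z[m],rcond=None)[0];print('top z',k[2],'tilt',np.degrees(k[:2]),m.sum())
t=(rr>.068)&(rr<.094)&(z>.03)&(z<.04);print('cap tab',np.degrees(np.arctan2(*q[t].mean(0)[::-1])),np.median(z[t]))
t=(rr>.068)&(rr<.094)&(z>.022)&(z<.03);a=np.degrees(np.arctan2(q[t][:,1],q[t][:,0]));print('blue tab',np.median(a),t.sum())
im2,_=snap('side','s14');snap('top','t14')
im=cv2.imread('pics/s14.png');cv2.imwrite('pics/s14z.png',cv2.resize(im[150:290,220:380],None,fx=4,fy=4))
st()
E
```

```text
16.325 [0.4559 0.1495 0.2279] F [ 0.8 -0.4  0.8] T [-0.04  0.01  0.01] g 1.0
[[-0.964, 0.014, 0.267], [-0.267, 0.001, -0.964], [-0.013, -1.0, 0.003]] [ 0.18  0.19 -0.66  1.95  0.15  1.03 -1.85]
top z 0.03459009532760689 tilt [0.06156017 0.01972453] 6091
cap tab 104.61777562442735 0.034623870654428346
blue tab -72.71393067703218 673
16.475 [0.4558 0.1496 0.2267] F [-0.3 -0.  -0.4] T [ 0.03 -0.01 -0.03] g 1.002
[[-0.964, 0.011, 0.267], [-0.267, 0.001, -0.964], [-0.011, -1.0, 0.002]] [ 0.18  0.2  -0.66  1.95  0.15  1.03 -1.85]
```

View pics/w14.png

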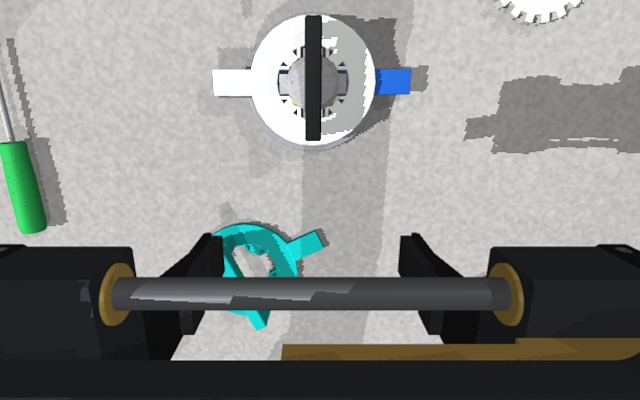

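View pics/s14z.png

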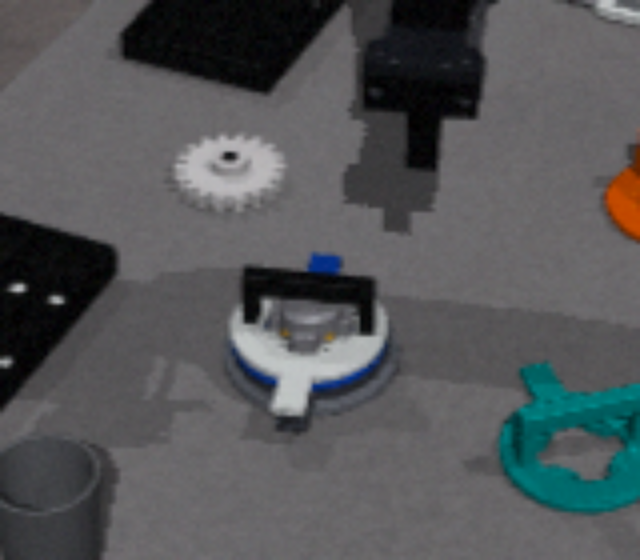

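View pics/t14.png

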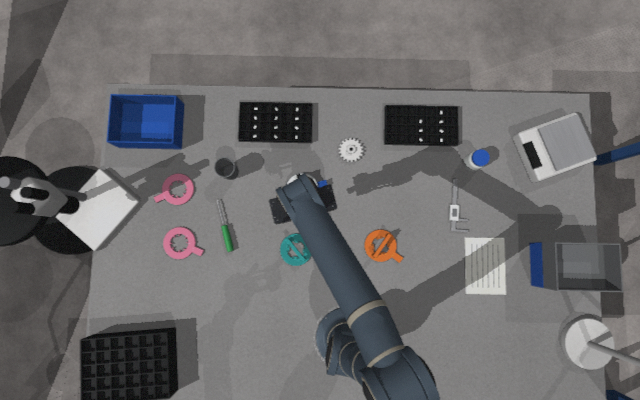

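The wrist picture shows the white tab at left (232,82) over the base tab and the blue tab opposite at (392,80). The cap's top is flat at 34.6 mm (34 expected). Nothing else on the bench has moved.

```bash
python3 -c "
from h import *
print(bot.job_done());st()"
```

```text
the job is handed in; nothing more can be done
None
the job is handed in; nothing more can be done
```

The disc pack is finished and handed in at about 16.5 s of the 58 s allowed.

- **Blue plate:** I pushed its tab clockwise until the plate dropped home on the splines. Its top measured about 26.6 mm (26 expected). Its tab is at about -73°, opposite the base plate's tab at about 106°.
- **White retainer:** I gripped it by its bar, set it over the ribs, pressed it through the snap and let go. After release its top was flat at 34.6 mm (34 expected), tilted less than 0.1°. Its tab is at about 105°, over the base plate's tab.
- **Forces:** The highest force I read was 16.6 N, as the retainer seated on the blue plate. While it passed the snap I read only about 7 N. That is below the stated 12 to 17 N, but readings come only at the end of each step, so they would miss a peak in between.
- **Other things on the bench:** Those visible in the last pictures are where they were at the start. I compared them by eye and did not measure them.
- **Measurement that disagreed:** My first wrist measurement of the retainer was about 12 mm off, because the camera pose was read after the picture while the arm was still settling. I measured it again with the pose read first, in two pictures that agreed, before gripping.

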